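Present a board to the inspection camera on the tilting table

TASK

Lay the circuit board, parts upwards, into the pin nest of the tilting inspection table and let go of it. Then lift the table by its bow handle until it stands at the angle marked by the index arm on the protractor, and keep holding it still there by the handle: the table has no lock and drops if released, so the job finishes while you are holding it. Leave the index arm and the other things on the bench where they are.

Things in the scene. Friction and masses are not known exactly. Their poses are not given: they have to be found in the camera images.
- board_center (a point): Centre of the loose circuit board: a slab 60 mm (its x) by 90 mm (its y), 5 mm thick, about 0.1 kg, aluminium below, green face up (its z), flat on the bench. Parts stand up to 14 mm above the face, at least 8 mm in from the long edges. Grip it across the 60 mm, mid-way along the long edges, with the fingertips near its underside.
- stage: Fixed aluminium stand of the tilting table; origin on the bench below mid-hinge. The hinge runs along its y, 60 mm up, at the side far from the robot; the plate lies level from there towards its -x, the robot's side. The base spans x -120 to 35, y +-95 mm. At y = 88 mm stands an upright protractor arc, radius 106 mm about the hinge, lines every 5 degrees from level to upright.
- nest (a point): Middle of the nest on the plate, 70 mm from the hinge axis, 9 mm above its plane, atop two landing strips 5 mm above the plate. The board's underside lies here, its 60 mm along x, 90 mm along y, either end first. Six 6 mm pins with tapered tops stand 9 mm above this level, 3 mm clear of the board: x +-36, y +-32 (four) and x 0, y +-51. Axes turn with the plate; level, they are the stand's.
- hinge (a point): Middle of the hinge axis of the table plate, 60 mm above the bench; the axis is this point's y.
- tilt (a joint): Angle of the table plate in rad: 0 = level, resting on posts; grows as the handle edge is lifted up and over towards the hinge, to 1.5 at most. Plate and handle weigh 0.4 to 0.65 kg, swing freely and fall back when let go.
- handle (a point): Bow handle at the plate's free edge: a round steel bar 10 mm thick, 100 mm long, parallel to the hinge, on two arms at its ends (90 mm clear between). This point is the bar's middle, 170 mm from the hinge axis and level with it when the plate is level. 40 mm is open between bar and plate, nothing below it but the bench. The round bar can turn between the fingers.
- index (a joint): Angle of the index arm in rad, about the hinge axis in the same sense as joint tilt: 0 = level, grows upwards. It is clamped between 0.6 and 1.05. The table is at the marked angle when joint tilt equals it.
- index_tip (a point): Tip of the index arm: a thin dark steel bar with a black clamp knob, just outside the protractor arc (y 95 mm on the stand). It runs straight from the hinge axis, its tip 128 mm from it. Its x axis points along the arm from tip to hinge, as the nest's x does along the plate.
- spool_center (a point): Centre of a solder spool, 58 mm across, 50 mm high, standing on the bench; not to be moved.
- flux_center (a point): Centre of a small flux jar, 54 mm across, 42 mm high, standing on the bench; not to be moved.
- tipwool_center (a point): Centre of an open dark steel cup, 66 mm across, 45 mm high, standing on the bench; not to be moved.
Not all that is in view belongs to the job. What is meant by the part that bears board_center is not red or white, and is the larger of those in its own colour.

How it is judged:
By the outcome, as a careful person would: the job done as asked, in the order asked, and still so for the second after the job is handed in, while the arm keeps its last pose, push and grip.
It also fails if it takes over 51 s, if anything falls off the work surface, if the arm or the gripper's body presses on something with over 40 N, if the wrist force passes 120 N, or if a joint passes its speed limit or range.

ROBOT

A 6-joint arm with a two-finger parallel gripper is mounted at the origin on the work surface. World frame = base frame: x ahead of the robot, y to its left, z up, the work surface at z = 0. Lengths are in m, angles in rad, forces in N, time in s.
With the tool pointing down it reaches from about 0.375 to 0.925 m from the base axis. Payload 5.7 kg.
Tool frame: the origin (TCP) lies midway between the tips of the shut fingers; the grasp point (between the pads) lies 19 mm behind it; z points along the fingers, y is the direction in which the jaws open and shut (so a half turn about z gives the same grasp; the last joint's range is limited). The gripper opens to 85 mm and grips with 20 to 120 N. Pads are 22 mm wide; open, the fingers measure 114 mm over their backs; the gripper's body (76 mm by 85 mm) begins 54 mm behind the grasp point. The pads swing forward as they close: fully open they stand 13 mm farther back than shut.
Start: joints at [-1.262, 0.359, 1.51, -0, 1.272, -0.115], TCP at [0.247, -0.547, 0.202] pointing down, gripper open.
Joint ranges: [-2.97, 2.97], [-1.01, 2.36], [0.21, 2.38], [-0.96, 4.11], [0.2, 2.71], [-2.98, 2.98]. Speed limits (rad/s): [2.39, 2.39, 3.14, 3.14, 3.14, 3.14].

INTERFACE

Orientations are given as a unit quaternion [w, x, y, z].
In Python, from bench import r, imaging, workorder gives the robot as it stands.
- The arm moves only by the shell command python3 -m crank 'ROWS' [FORCE]. ROWS is JSON, a list of rows, each a list of 5 numbers: the closure, from -1 (fully open) to 1 (shut), so that 0 is half open, then the shift along the tool's x, y, z in mm, then the turn about the tool's z in degrees. A call has 1 to 20 rows; each row shifts and turns the commanded pose from where the row before left it, along the tool's axes as they then stand; what a row does not reach is not made up. A row lasts 1/12 s, in which the tool goes at most 41.7 mm and 7.16 degrees, less where a joint would pass 70% of its speed; a pose out of reach is approached as far as the arm can. A call with a gripper value outside its range is refused whole. The fingers move at their own pace and stop on an object; FORCE is the grip in N (left out, the last holds). Time passes only in rows, so rows that do not move let the fingers close. It gives the time, the measured TCP pose, the force and the opening at its end, in the units of the state.
- r.observe(): the state, without advancing time (a new reading comes with each control period).
- imaging.capture(name): name is "side" or "top" or "wrist"; returns a dict with "pixels" (480x640x3 uint8, red, green, blue), "intrinsics" (3x3 intrinsics, pixels), "rvec" (rotation vector, rad) and "tvec" (3), from world to camera coordinates, as OpenCV has them; the wrist camera has in their place "mount" (4x4, takes a point from camera to tool coordinates, whose origin is the TCP and whose axes are the flange's). Camera axes: x right, y down, z forward; pixel columns grow to the right and rows downward; lengths in m; the calibration is good to about 2 mm. A picture is of the moment at which its call begins: read the wrist's pose just before it. There is no depth.
- workorder.sign_off(): hands the job in, once; it reports no verdict.
The state is a dict: "t": time; "joint_pos": joint angles; "joint_velocities": joint speeds; "tau": joint torques, N m; "ee_pos": TCP position; "ee_rot": TCP orientation; "ft_force": force on the tool from outside, world axes, zero at the start; "ft_torque": the same for the moment, N m; "grip_width": finger opening in m.
Only numpy, scipy, OpenCV 4.12 (cv2) and the standard library are available. Lean on these libraries where they do the work, as an engineer would, in place of code of your own. Each camera call takes 0.05 s, during which the arm holds its last target. There are 200 camera calls.

## Working session

There is one attempt and no reset: what is moved stays moved. The work goes in short steps, Python scripts to look and compute and a shell command to move; the robot and the scene stay as the last step left them, time stands still between calls to the robot, and variables do not carry over. Pictures are saved under pics/ and viewed, about 8 in all and at most 12, crops included, and the job is handed in when it is done.

```bash
ls; mkdir -p pics
cat > h.py <<'E'
import numpy as np, cv2, json
from scipy.spatial.transform import Rotation as R
from bench import r, imaging, workorder
def cap(name,fn):
    s=r.observe(); c=imaging.capture(name)
    cv2.imwrite(f'pics/{fn}.png',cv2.cvtColor(c['pixels'],cv2.COLOR_RGB2BGR))
    K=np.array(c['intrinsics'])
    if name=='wrist':
        q=s['ee_rot']; T=np.eye(4); T[:3,:3]=R.from_quat([q[1],q[2],q[3],q[0]]).as_matrix(); T[:3,3]=s['ee_pos']
        M=np.linalg.inv(T@np.array(c['mount']))
    else:
        M=np.eye(4); M[:3,:3]=cv2.Rodrigues(np.array(c['rvec'],float))[0]; M[:3,3]=np.ravel(c['tvec'])
    np.savez(f'pics/{fn}.npz',K=K,M=M)
def load(fn):
    d=np.load(f'pics/{fn}.npz'); return d['K'],d['M']
def px2plane(fn,uv,p0=(0,0,0),n=(0,0,1)):
    K,M=load(fn); n=np.array(n,float); out=[]
    C=-M[:3,:3].T@M[:3,3]
    for u,v in np.atleast_2d(uv):
        d=M[:3,:3].T@np.linalg.inv(K)@np.array([u,v,1.]); out.append(C+d*(n@(np.array(p0)-C))/(n@d))
    return np.array(out)
def proj(fn,P):
    K,M=load(fn); X=(np.atleast_2d(P)@M[:3,:3].T+M[:3,3])@K.T
    return X[:,:2]/X[:,2:]
E
python3 -c "
from h import *
cap('top','top0');cap('side','side0');s=r.observe();print(s)
for f in('top0','side0'):
  K,M=load(f);print(K[0],-M[:3,:3].T@M[:3,3],M[:3,:3][2])
"
```

```text
pics
{'t': 0.1, 'joint_pos': array([-1.26210731e+00,  3.59474068e-01,  1.51135080e+00,  2.00579660e-05,
        1.27252868e+00, -1.15100019e-01]), 'joint_velocities': array([-0.0004575 , -0.00148207, -0.00229836,  0.00049248, -0.00042814,
       -0.00046709]), 'tau': array([ 3.05183457e-04, -5.28652453e+01, -2.79349512e+01, -4.18251293e-04,
        4.96389359e-03,  4.34710145e-06]), 'ee_pos': array([ 0.24651981, -0.54626197,  0.20170312]), 'ee_rot': array([-8.77250262e-04,  9.77634472e-01,  2.10309449e-01, -7.55505384e-05]), 'ft_force': array([ 0.34352079, -0.1346312 ,  0.78369527]), 'ft_torque': array([-0.02287433, -0.02897935, -0.0011639 ]), 'grip_width': 0.08533561456148711}
[461.00889759   0.         315.66378709] [ 0.38417954 -0.01367463  1.06917728] [ 0.17459708 -0.00768335 -0.98460999]
[440.91569013   0.         320.40617189] [ 0.55416265 -0.90798579  0.61087764] [ 0.0288376   0.87024713 -0.4917706 ]
```

View pics/top0.png

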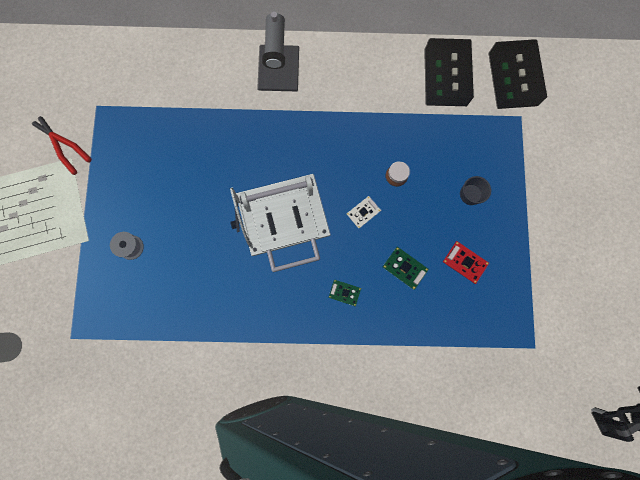

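View pics/side0.png

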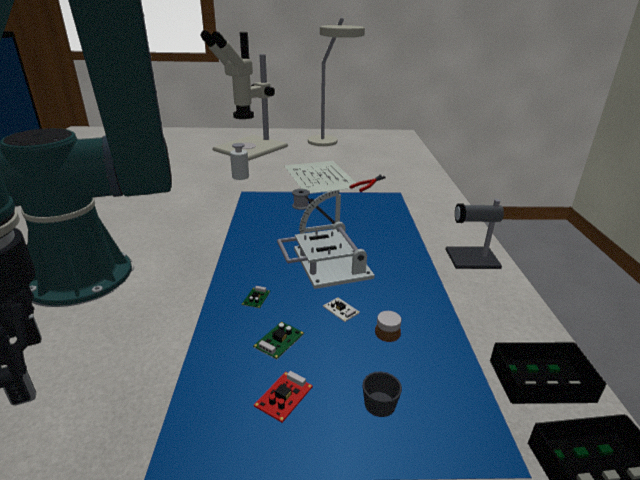

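Top view: the larger green board is at about (405,268), the stage at about (283,215), and its handle at about (295,264). The small green, red and white boards are decoys. Next I'll take an enlarged crop.

```bash
python3 -c "
from h import *
a=cv2.imread('pics/top0.png')[170:306,225:435]
cv2.imwrite('pics/topc.png',cv2.resize(a,None,fx=3.8,fy=3.8,interpolation=cv2.INTER_CUBIC))
b=cv2.imread('pics/side0.png')[180:300,265:385]
cv2.imwrite('pics/sidec.png',cv2.resize(b,None,fx=5,fy=5,interpolation=cv2.INTER_CUBIC))
"
```

```text
(no output)
```

View pics/topc.png

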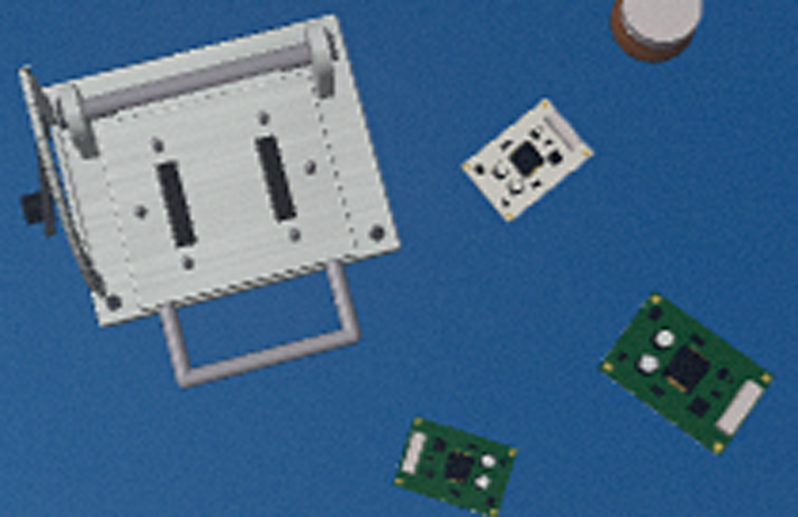

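View pics/sidec.png

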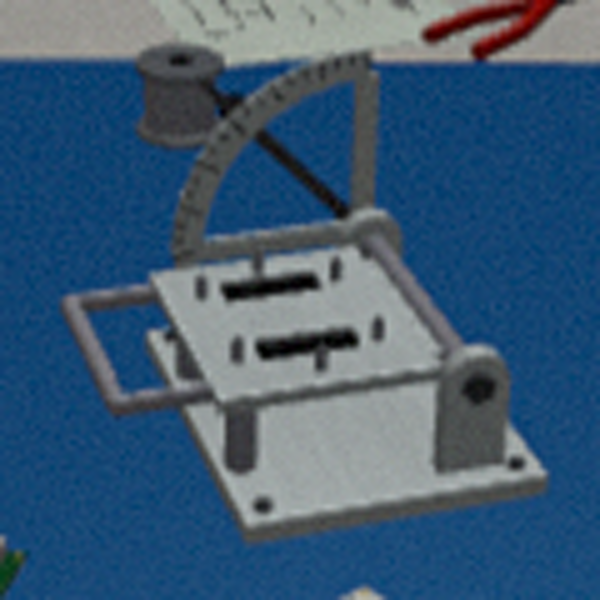

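Crop: pin tops, handle ends and board corners are all readable, and the index arm runs from (348,212) to (228,105) in the side crop. Next I'll fit the poses.

```bash
cat > fit.py <<'E'
from h import *
from scipy.optimize import least_squares
U=lambda a,s,o:(np.array(a,float)+.5)/s-.5+np.array(o)
t=U([(158,146),(263,118),(140,212),(310,168),(188,264),(295,235),(183,380),(356,338)],3.8,(225,170))
L=np.array([(-34,32,78),(-34,-32,78),(-70,51,78),(-70,-51,78),(-106,32,78),(-106,-32,78),(-170,50,60),(-170,-50,60)])/1e3
sd=U([(203,280),(336,262),(238,338),(378,322),(258,256),(321,372),(70,302),(118,408)],5,(265,180))
Ls=np.array([(-106,32,78),(-34,32,78),(-106,-32,78),(-34,-32,78),(-70,51,78),(-70,-51,78),(-170,50,60),(-170,-50,60)])/1e3
def W(p,L):
    c,s=np.cos(p[2]),np.sin(p[2]); return np.c_[p[0]+c*L[:,0]-s*L[:,1],p[1]+s*L[:,0]+c*L[:,1],L[:,2]]
f1=lambda p:(proj('top0',W(p,L))-t).ravel()
f2=lambda p:(proj('side0',W(p,Ls))-sd).ravel()
for f in(f1,f2,lambda p:np.r_[f1(p),f2(p)]):
    q=least_squares(f,[.5,.1,0.2]); p=q.x; print(p,np.degrees(p[2]),'rms',np.sqrt(np.mean(q.fun**2)))
c,s=np.cos(p[2]),np.sin(p[2])
print('nest',W(p,np.array([[-.07,0,.069]])),'handle',W(p,np.array([[-.17,0,.06]])))
P=px2plane('side0',U([(348,212),(318,184),(290,158),(262,134),(235,108),(220,93)],5,(265,180)),W(p,np.array([[0,.095,0]]))[0],(-s,c,0))
d=P-np.r_[p[:2],.06]; x=d[:,:2]@[c,s]; print('arm x,z mm',np.c_[x,d[:,2]]*1e3,np.arctan2(d[:,2],-x))
b=px2plane('top0',U([(655,295),(770,377),(717,452),(603,367)],3.8,(225,170)),(0,0,.005))
e=b[1]-b[0];print('board',b.mean(0),[np.linalg.norm(b[i]-b[i-1]) for i in range(4)],'long dir deg',np.degrees(np.arctan2(e[1],e[0])), np.degrees(np.arctan2(*(b[2]-b[3])[[1,0]])))
o=r.observe();q=o['ee_rot'];print(R.from_quat([q[1],q[2],q[3],q[0]]).as_matrix().round(3))
E
python3 fit.py
```

```text
[0.65667896 0.06792776 0.27968139] 16.02456306265371 rms 0.3365173309278931
[0.6583216  0.05705052 0.25800883] 14.782816837915556 rms 1.15672076535419
[0.65735884 0.06587543 0.27314933] 15.650304028678104 rms 1.2101528445509981
nest [[0.58995401 0.04699185 0.069     ]] handle [[0.4936614  0.02001532 0.06      ]]
arm x,z mm [[ -6.11868748   8.31543907]
 [-23.70864646  27.48456674]
 [-39.75527132  44.8951333 ]
 [-55.44318016  60.77802208]
 [-70.28124464  77.41225034]
 [-78.39244906  86.81641962]] [0.93643071 0.85902306 0.8460424  0.83126845 0.83364316 0.83634386]
board [ 0.49710811 -0.23120439  0.005     ] [np.float64(0.055462138169716395), np.float64(0.08529947372537386), np.float64(0.05690950698608144), np.float64(0.08520225634754068)] long dir deg -125.10127342984815 -126.07399456607779
[[ 0.912  0.411 -0.001]
 [ 0.411 -0.912  0.002]
 [ 0.    -0.002 -1.   ]]
```

```bash
python3 -m crank '[[-1,30,-15.4,0,0],[-1,30,-15.4,0,0],[-1,30,-15.4,0,0],[-1,30,-15.4,0,0],[-1,30,-15.4,0,0],[-1,30,-15.4,0,0],[-1,30,-15.4,0,0],[-1,30,-15.4,0,0],[-1,30,-15.4,0,0],[-1,30,-15.4,0,0],[-1,30,-15.4,0,0],[-1,28,-15,0,0],[-1,0,0,10,-6],[-1,0,0,10,-6],[-1,0,0,10,-6],[-1,0,0,10,-6],[-1,0,0,0,-6],[-1,0,0,0,0],[-1,0,0,0,0]]'
python3 -c "
from h import *
cap('wrist','w1')
print(imaging.capture('wrist')['mount'].round(3) if 1 else 0)
print(proj('w1',[[.497,-.231,.005]]), r.observe()['ft_force'])"
```

```text
t: 1.68
ee_pos: [0.497, -0.2315, 0.1622]
ee_rot: [-0.0, 0.891, 0.455, -0.0]
ft_force: [0.0, 0.1, 0.2]
grip_width: 0.0858
[[-0.001 -0.949 -0.314  0.08 ]
 [ 1.    -0.001  0.     0.   ]
 [-0.001 -0.314  0.949 -0.172]
 [ 0.     0.     0.     1.   ]]
[[313.41809095 208.4262916 ]] [0.46096099 0.39182549 0.03392847]
```

View pics/w1.png

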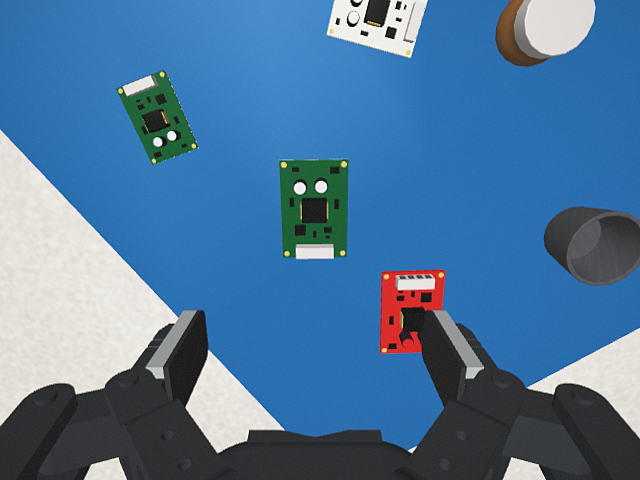

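The wrist view shows the board square to the jaws, with corners at about (280,160), (348,160), (347,258) and (281,258). The red board is clear of the fingers.

```bash
python3 -c "
from h import *
b=px2plane('w1',[(280,159.5),(348.5,159.5),(347.5,258.5),(281,258.5)],(0,0,.005));c=b.mean(0)
print(c,[np.linalg.norm(b[i]-b[i-1]) for i in range(4)])
o=r.observe();q=o['ee_rot'];T=R.from_quat([q[1],q[2],q[3],q[0]]).as_matrix();print(((b-o['ee_pos'])@T*1e3).round(1),((c-o['ee_pos'])@T*1e3))"
python3 -m crank '[[-0.6,0,0,30,0],[-0.6,0,0,30,0],[-0.6,0,0,30,0],[-0.6,0,0,30,0],[-0.6,0,0,20,0],[-0.6,0,0,5,0],[-0.6,0,0,0,0],[-0.6,0,0,0,0],[-0.6,0,0,0,0]]'
```

```text
[ 0.49615021 -0.23344771  0.005     ] [np.float64(0.09167027827057202), np.float64(0.05916319692441651), np.float64(0.09166952075723936), np.float64(0.06254276571737641)]
[[ 43.7 -29.5 157.7]
 [ 43.7  29.6 157.7]
 [-48.   31.2 157.7]
 [-47.9 -31.3 157.7]] [-2.14079122e+00  7.19038425e-03  1.57672063e+02]
t: 2.53
ee_pos: [0.4986, -0.2324, 0.0191]
ee_rot: [0.001, 0.89, 0.456, 0.001]
ft_force: [0.0, 0.2, 0.6]
grip_width: 0.0683
```

```bash
python3 -m crank '[[-0.6,-2,0,10,0],[-0.6,0,0,5,0],[-0.6,0,0,4,0],[-0.6,0,0,2,0],[-0.6,0,0,1,0],[-0.6,0,0,0,0],[-0.6,0,0,0,0]]'; python3 -m crank '[[-0.6,0,0,1,0],[-0.6,0,0,0,0],[-0.6,0,0,0,0]]';python3 -c "
from h import *
cap('wrist','w2')"
```

```text
t: 3.12
ee_pos: [0.4961, -0.2332, -0.0045]
ee_rot: [-0.0, 0.89, 0.456, -0.0]
ft_force: [-0.4, -0.5, 0.2]
grip_width: 0.0686
t: 3.37
ee_pos: [0.4961, -0.2332, -0.0055]
ee_rot: [-0.0, 0.89, 0.456, 0.0]
ft_force: [0.3, -0.3, -0.5]
grip_width: 0.0683
```

View pics/w2.png

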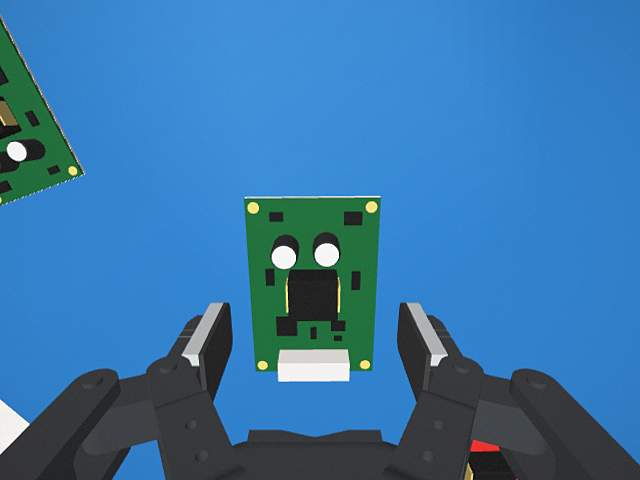

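```bash
python3 -c "
from h import *
o=r.observe();q=o['ee_rot'];T=R.from_quat([q[1],q[2],q[3],q[0]]).as_matrix()
P=np.array([[11,34,-8],[-11,34,-8],[11,34,-30],[-11,34,-30],[0,34,-8]])/1e3
print(proj('w2',P@T.T+o['ee_pos']).round(0))
b=px2plane('w2',[(245,198),(380.5,198),(375,371),(251,371)],(0,0,.005));c=b.mean(0)
print(((b-o['ee_pos'])@T*1e3).round(1),((c-o['ee_pos'])@T*1e3))"
```

```text
[[385. 269.]
 [383. 311.]
 [395. 290.]
 [391. 336.]
 [384. 290.]]
[[ 45.8 -29.8 -10.4]
 [ 45.8  29.5 -10.4]
 [-44.5  31.6 -10.4]
 [-44.4 -32.  -10.4]] [  0.69186356  -0.1803561  -10.43005214]
```

```bash
python3 -m crank '[[-0.35,0,0,0,0],[-0.35,0,0,0,0],[-0.35,0,0,0,0],[-0.35,0,0,0,0],[-0.35,0,0,0,0]]' 30; python3 -c "
from h import *
print(load('w2')[0])
cap('side','s2');a=cv2.imread('pics/s2.png');uv=proj('s2',[r.observe()['ee_pos']])[0];print(uv);u,v=map(int,uv)
cv2.imwrite('pics/s2c.png',cv2.resize(a[v-60:v+30,u-60:u+60],None,fx=6,fy=6,interpolation=cv2.INTER_CUBIC))"
```

```text
t: 3.83
ee_pos: [0.4961, -0.2332, -0.0055]
ee_rot: [-0.0, 0.89, 0.456, 0.0]
ft_force: [0.4, -0.1, -0.2]
grip_width: 0.058
[[374.87408975   0.         314.3486337 ]
 [  0.         374.87408975 238.84235835]
 [  0.           0.           1.        ]]
[278.58758711 342.19924803]
```

View pics/s2c.png

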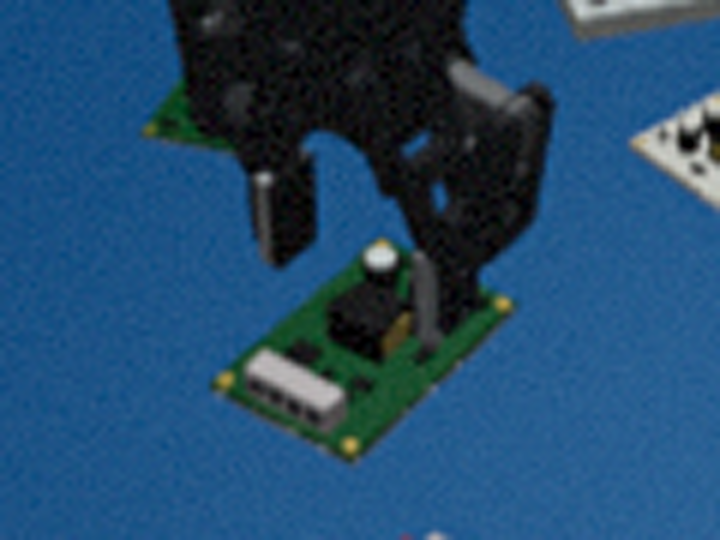

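The jaws closed to 58 mm without gripping: the fingertips stand above the board, with the left tip at about (275,265) in the crop. Now I'll work out the tip height.

```bash
python3 -c "
from h import *
o=r.observe();q=o['ee_rot'];T=R.from_quat([q[1],q[2],q[3],q[0]]).as_matrix()
uv=np.array([218+275/6,282+265/6]);
p=px2plane('s2',uv,o['ee_pos']-.033*T[:,1],T[:,1]);print('left',p,(p-o['ee_pos'])@T*1e3)
uv=np.array([218+430/6,282+348/6]);
p=px2plane('s2',uv,o['ee_pos']+.030*T[:,1],T[:,1]);print('right',p,(p-o['ee_pos'])@T*1e3)
# wrist: tip corners on planes y=+-34
for uv,y in(((231,305),-.034),((229,345),-.034),((400,305),.034),((400,345),.034)):
  p=px2plane('w2',uv,np.load('pics/w2.npz')['K'][0]*0+o['ee_pos']+y*T[:,1],T[:,1]);print((p-o['ee_pos'])@T*1e3)
"
```

```text
left [[ 0.46640793 -0.21787873  0.02325073]] [[ -4.879656   -33.         -28.75731103]]
right [[ 0.51944314 -0.25203497  0.01726911]] [[ -1.64672783  30.         -22.78151392]]
[[  5.50208543 -34.         -32.77419774]]
[[ -8.07923586 -34.         -41.17802868]]
[[  9.81621855  34.         -40.91880606]]
[[ -5.04743172  34.         -45.77404514]]
```

```bash
python3 -m crank '[[-0.6,0,0,0,0],[-0.6,0,0,0,0],[-0.6,0,0,0,0],[-0.6,0,0,4,0],[-0.6,0,0,3,0],[-0.6,0,0,3,0],[-0.6,0,0,0,0],[-0.6,0,0,0,0]]'; python3 -m crank '[[-0.6,0,0,2,0],[-0.6,0,0,0,0]]';python3 -m crank '[[-0.6,0,0,2,0],[-0.6,0,0,0,0]]';python3 -c "
from h import *
cap('side','s3');a=cv2.imread('pics/s3.png');v,u=342,278
b=cv2.resize(a[v-60:v+30,u-60:u+60],None,fx=6,fy=6,interpolation=cv2.INTER_CUBIC)
cap('wrist','w3');w=cv2.resize(cv2.imread('pics/w3.png')[180:420,140:480],None,fx=1,fy=1)
cv2.imwrite('pics/s3c.png',np.hstack([cv2.resize(b,(453,340)),cv2.copyMakeBorder(w,0,100,0,0,0)]))"
```

```text
t: 4.55
ee_pos: [0.4957, -0.233, -0.0159]
ee_rot: [-0.0, 0.89, 0.456, -0.0]
ft_force: [0.2, -0.3, 0.1]
grip_width: 0.0686
t: 4.72
ee_pos: [0.496, -0.2332, -0.0177]
ee_rot: [-0.0, 0.89, 0.456, -0.0]
ft_force: [0.9, -1.0, 0.6]
grip_width: 0.0684
t: 4.88
ee_pos: [0.4959, -0.2331, -0.0198]
ee_rot: [-0.0, 0.89, 0.456, -0.0]
ft_force: [0.3, 0.4, -0.4]
grip_width: 0.0681
```

View pics/s3c.png

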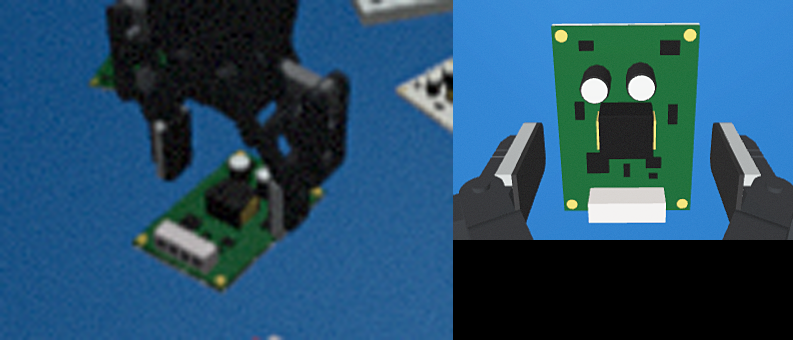

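The tips are still above the bench. I'll keep lowering by feel.

```bash
python3 -m crank '[[-0.6,0,0,2,0],[-0.6,0,0,1,0],[-0.6,0,0,0,0]]' | egrep 'ee_pos|force'; python3 -m crank '[[-0.6,0,0,2,0],[-0.6,0,0,0,0]]'| egrep 'ee_pos|force';python3 -m crank '[[-0.6,0,0,2,0],[-0.6,0,0,0,0]]'| egrep 'ee_pos|force'
```

```text
ee_pos: [0.4959, -0.2331, -0.0227]
ft_force: [0.4, -0.3, -0.2]
ee_pos: [0.4959, -0.2331, -0.0248]
ft_force: [-0.6, -0.8, -0.6]
ee_pos: [0.4959, -0.2331, -0.0268]
ft_force: [0.4, 0.1, 0.9]
```

```bash
python3 -m crank '[[-0.6,0,0,1,0],[-0.6,0,0,1,0],[-0.6,0,0,0,0]]' | egrep 'ee_pos|force'; python3 -m crank '[[-0.6,0,0,1,0],[-0.6,0,0,0,0]]'| egrep 'ee_pos|force';python3 -m crank '[[-0.6,0,0,1,0],[-0.6,0,0,0,0]]'| egrep 'ee_pos|force'
```

```text
ee_pos: [0.4959, -0.2331, -0.0287]
ft_force: [-0.3, -0.2, 1.2]
ee_pos: [0.496, -0.2332, -0.0296]
ft_force: [-1.0, -0.0, 0.1]
ee_pos: [0.496, -0.2331, -0.0306]
ft_force: [0.5, -0.1, -0.5]
```

```bash
python3 -m crank '[[-0.35,0,0,0,0],[-0.35,0,0,0,0],[-0.35,0,0,0,0],[-0.35,0,0,0,0]]' 30; python3 -c "
from h import *
cap('wrist','w4');w=cv2.imread('pics/w4.png')[170:430,120:500]
cap('side','s4');a=cv2.imread('pics/s4.png');v,u=342,278
b=cv2.resize(a[v-50:v+30,u-50:u+50],(380,304),interpolation=cv2.INTER_CUBIC)
cv2.imwrite('pics/s4c.png',np.hstack([b,cv2.copyMakeBorder(w,0,44,0,0,0)]))"
```

```text
t: 6.48
ee_pos: [0.496, -0.2331, -0.0302]
ee_rot: [-0.0, 0.89, 0.456, 0.0]
ft_force: [-2.4, 1.0, 4.3]
grip_width: 0.0582
```

View pics/s4c.png

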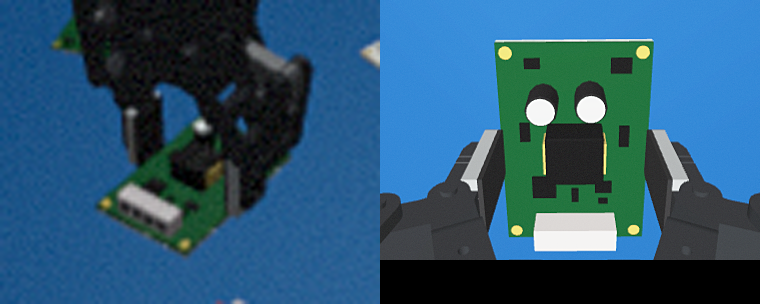

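```bash
python3 -m crank '[[-0.6,0,0,0,0],[-0.6,0,0,0,0],[-0.6,0,0,0,0],[-0.6,0,0,2,0],[-0.6,0,0,1.5,0],[-0.6,0,0,1,0],[-0.6,0,0,0,0]]' |egrep 'pos|force'; python3 -m crank '[[-0.35,0,0,0,0],[-0.35,0,0,0,0],[-0.35,0,0,0,0],[-0.35,0,0,0,0]]' 30
```

```text
ee_pos: [0.4958, -0.233, -0.0354]
ft_force: [-0.8, 0.6, -0.1]
t: 7.5
ee_pos: [0.4967, -0.2336, -0.0336]
ee_rot: [0.001, 0.89, 0.456, 0.0]
ft_force: [-1.7, 1.8, 15.0]
grip_width: 0.059
```

```bash
python3 -m crank '[[-0.3,0,0,-1.5,0],[-0.3,0,0,0,0],[-0.3,0,0,0,0]]' 30|egrep 'pos|force|width';python3 -m crank '[[0,0,0,0,0],[0,0,0,0,0],[0,0,0,0,0],[0,0,0,0,0]]' 40
```

```text
ee_pos: [0.4961, -0.2332, -0.0335]
ft_force: [-0.7, 0.1, 5.0]
grip_width: 0.0588
t: 8.08
ee_pos: [0.4961, -0.2333, -0.0334]
ee_rot: [0.0, 0.89, 0.456, 0.0]
ft_force: [0.3, 0.4, 5.9]
grip_width: 0.0583
```

It's gripped firmly: the width stays near 58.5 mm at closure 0. Lifting now.

```bash
python3 -m crank '[[0,0,0,-5,0],[0,0,0,-15,0],[0,0,0,-30,0],[0,0,0,-35,0],[0,0,0,-35,0],[0,0,0,-30,0],[0,0,0,0,0],[0,0,0,0,0]]' 50; python3 -c "
from h import *
o=r.observe();print(o['joint_pos']);q=o['ee_rot'];T=R.from_quat([q[1],q[2],q[3],q[0]]).as_matrix();print(T.round(3))
for n in ((.590,.047,0),(.5894,.0486,0)):print((np.array(n)-o['ee_pos'])@T*1e3, np.degrees(np.arctan2(T[1,1],T[0,1])))
cap('wrist','w5')
cap('side','s5');cap('top','t5')
w=cv2.resize(cv2.imread('pics/w5.png'),(400,300));b=cv2.imread('pics/t5.png')[150:330,220:460]
cv2.imwrite('pics/s5c.png',np.hstack([w,cv2.resize(b,(400,300),interpolation=cv2.INTER_CUBIC)]))"
```

```text
t: 8.75
ee_pos: [0.4973, -0.2339, 0.1182]
ee_rot: [0.002, 0.89, 0.456, 0.001]
ft_force: [0.5, -0.2, -1.2]
grip_width: 0.0579
[-5.65464648e-01  3.77239919e-01  1.72006187e+00  7.65927462e-05
  1.04027589e+00  5.78202086e-02]
[[ 0.584  0.812  0.003]
 [ 0.812 -0.584 -0.002]
 [ 0.     0.004 -1.   ]]
[282.19211038 -89.17308114 117.96650876] -35.713838791458635
[283.14097772 -90.59421502 117.96110077] -35.713838791458635
```

View pics/s5c.png

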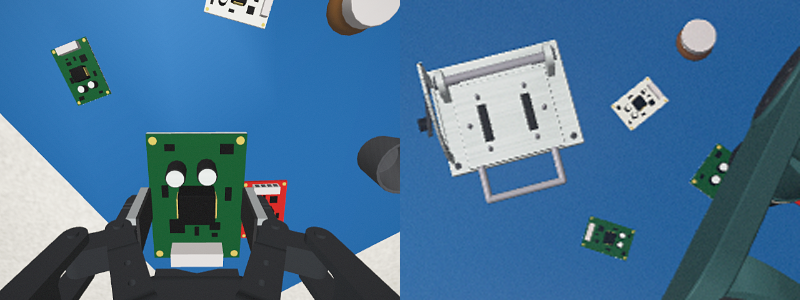

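```bash
python3 -m crank '[[0,30,7.5,-14,0],[0,30,7.5,-14,0],[0,30,7.5,-14,0],[0,30,7.5,-14,0],[0,30,7.5,-14,0],[0,28,7.5,-10,0],[0,0,0,0,-6.5],[0,0,0,0,-6.5],[0,0,0,0,-6.5],[0,0,0,0,-6.5],[0,0,0,0,-6.5],[0,0,0,0,-6.5],[0,0,0,0,-6.5],[0,0,0,0,-6.2],[0,0,0,0,0],[0,0,0,0,0],[0,0,0,0,0]]' 60; python3 -c "
from h import *
from fit import W,L
cap('wrist','w6')
p=[.6567,.0679,.2797]
print('pred pins/handle px',proj('w6',W(p,L)).round(0).tolist())
o=r.observe();print(o['joint_pos'].round(2))
a=cv2.imread('pics/w6.png');h=cv2.cvtColor(a,cv2.COLOR_BGR2HSV)
m=cv2.inRange(h,(20,80,120),(35,255,255));n,_,st,ce=cv2.connectedComponentsWithStats(m)
print([(s[4],c.round(1).tolist()) for s,c in zip(st,ce) if 15<s[4]<2000])
" | tail -4
```

```text
t: 10.32
ee_pos: [0.6359, -0.1148, 0.1951]
ee_rot: [-0.001, 0.603, 0.798, -0.0]
ft_force: [0.2, 0.8, -1.1]
grip_width: 0.0574
 [ 0.001 -0.002 -1.   ]]
pred pins/handle px [[371.0, -89.0], [367.0, 26.0], [314.0, -127.0], [314.0, 56.0], [257.0, -88.0], [262.0, 26.0], [163.0, -107.0], [180.0, 59.0]]
[-0.29  0.43  1.41  0.    1.3  -0.56]
[(np.int32(16), [106.5, 77.8]), (np.int32(16), [145.7, 102.1]), (np.int32(151), [243.6, 224.9]), (np.int32(148), [384.4, 224.4]), (np.int32(88), [283.4, 328.2]), (np.int32(84), [345.4, 329.2]), (np.int32(92), [255.2, 404.8]), (np.int32(92), [374.1, 404.5])]
```

View pics/w6.png

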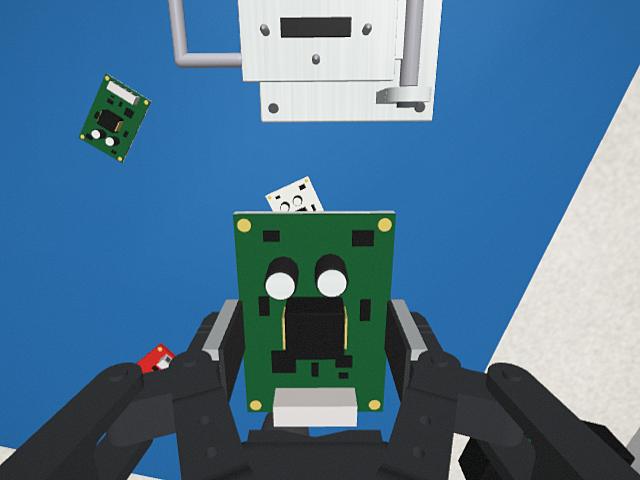

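Pins show at about (264,30), (367,30) and (316,60), and the handle corner at about (178,60), all within a few px of the prediction. The held board's corner pads were detected too.

```bash
cat > fit2.py <<'E'
from fit import *
a=cv2.imread('pics/w6.png');g=cv2.cvtColor(a,cv2.COLOR_BGR2GRAY)
pts=[]
for u,v in((264,30),(367,30),(316,60)):
    x0,y0=u-14,v-13; m=(g[y0:v+14,x0:u+15]<165).astype(np.uint8); n,lab,st,ce=cv2.connectedComponentsWithStats(m)
    k=1+np.argmax(st[1:,4]); print(u,v,st[k],ce[k]+[x0,y0]); pts.append(ce[k]+[x0,y0])
Lw=np.array([(-106,-32,71),(-34,-32,71),(-70,-51,71)])/1e3
fw=lambda p:(proj('w6',W(p,Lw))-pts).ravel()
for nm,f in(('wrist',fw),('w+top',lambda p:np.r_[fw(p),2*f1(p)])):
    q=least_squares(f,[.657,.068,.28]);p=q.x;print(nm,p,np.degrees(p[2]),np.abs(q.fun).max(),'nest',W(p,np.array([[-.07,0,.069]])),'handle',W(p,np.array([[-.17,0,.06]])))
K,M=load('w6');TW=np.linalg.inv(M)
o=r.observe();q=o['ee_rot'];T=R.from_quat([q[1],q[2],q[3],q[0]]).as_matrix()
for z in(-.0384,-.034):
    b=px2plane('w6',[(243.6,224.9),(384.4,224.4),(374.1,404.5),(255.2,404.8)],o['ee_pos']+z*T[:,2],T[:,2]);bt=(b-o['ee_pos'])@T*1e3;print(bt.round(1),bt.mean(0))
    e=b[0]+b[1]-b[2]-b[3];print('long axis deg',np.degrees(np.arctan2(e[1],e[0])))
nest=W(p,np.array([[-.07,0,.069]]))[0];print('shift tool',(nest-b.mean(0))@T*1e3,'tooly deg',np.degrees(np.arctan2(T[1,1],T[0,1])))
E
python3 fit2.py | tail -22
```

```text
[-70.28124464  77.41225034]
 [-78.39244906  86.81641962]] [0.93643071 0.85902306 0.8460424  0.83126845 0.83364316 0.83634386]
board [ 0.49710811 -0.23120439  0.005     ] [np.float64(0.055462138169716395), np.float64(0.08529947372537386), np.float64(0.05690950698608144), np.float64(0.08520225634754068)] long dir deg -125.10127342984815 -126.07399456607779
[[-0.273  0.962 -0.002]
 [ 0.962  0.273  0.001]
 [ 0.001 -0.001 -1.   ]]
264 30 [10  8 10 11 75] [264.57333333  30.41333333]
367 30 [ 9  7 10 11 75] [366.2         29.41333333]
316 60 [10  7  8 11 59] [315.33898305  59.47457627]
wrist [0.65747743 0.06718275 0.28287738] 16.207679897065656 0.5256597407799859 nest [[0.59025949 0.04764436 0.069     ]] handle [[0.49423386 0.01973238 0.06      ]]
w+top [0.65716341 0.06743662 0.2797765 ] 16.030012549441906 1.9663884493801334 nest [[0.58988521 0.04810676 0.069     ]] handle [[0.49377349 0.02049267 0.06      ]]
[[ 41.6 -26.1 -38.4]
 [ 41.7  25.8 -38.4]
 [-40.2  26.  -38.4]
 [-40.3 -26.  -38.4]] [  0.70408455  -0.09120656 -38.4       ]
long axis deg 105.94099719184604
[[ 40.3 -27.  -34. ]
 [ 40.5  26.6 -34. ]
 [-44.2  26.9 -34. ]
 [-44.3 -26.9 -34. ]] [ -1.92507149  -0.09733873 -34.        ]
long axis deg 105.940997191846
shift tool [171.21700728   0.3088032  160.69852883] tooly deg 15.830807111484747
```

```bash
python3 -m crank '[[0,28,0,0,-0.2],[0,28,0,0,0],[0,28,0,0,0],[0,28,0,0,0],[0,28,0,0,0],[0,28.6,0.3,0,0],[0,0,0,30,0],[0,0,0,30,0],[0,0,0,30,0],[0,0,0,25,0],[0,0,0,15,0],[0,0,0,5,0],[0,0,0,0,0],[0,0,0,0,0],[0,0,0,0,0]]' 60; python3 -c "
from h import *
cap('wrist','w7');cap('top','t7');cap('side','s7')
o=r.observe();q=o['ee_rot'];T=R.from_quat([q[1],q[2],q[3],q[0]]).as_matrix()
b=o['ee_pos']+T@[.0007,-.0001,-.0334];print('board under',b,np.degrees(np.arctan2(T[1,1],T[0,1])),(np.array([.5899,.0480,.069])-b)@T*1e3)"
```

```text
t: 11.62
ee_pos: [0.5912, 0.047, 0.0629]
ee_rot: [0.001, 0.601, 0.799, 0.001]
ft_force: [0.8, 0.1, -1.6]
grip_width: 0.0575
board under [0.5905753  0.0476576  0.09623287] 16.167509271647287 [ 0.5346083  -0.61623432 27.23117956]
```

```bash
python3 -m crank '[[0,0.5,-0.6,10,0],[0,0,0,6,0],[0,0,0,0,0],[0,0,0,0,0]]'|egrep 'pos|force'; python3 -m crank '[[0,0,0,3,0],[0,0,0,3,0],[0,0,0,0,0]]'|egrep 'pos|force'; python3 -m crank '[[0,0,0,2,0],[0,0,0,1,0],[0,0,0,0,0]]'|egrep 'pos|force|width'
```

```text
ee_pos: [0.5883, 0.0474, 0.0447]
ft_force: [0.9, -0.1, -1.5]
ee_pos: [0.5888, 0.0474, 0.0389]
ft_force: [0.1, -0.8, -1.2]
ee_pos: [0.5891, 0.0474, 0.0363]
ft_force: [0.1, -0.2, -1.0]
grip_width: 0.0577
```

```bash
python3 -m crank '[[0,0,0.8,1,0],[0,0,0,0,0],[0,0,0,0,0]]'|egrep 'pos|force'; python3 -m crank '[[0,0,0,0.7,0],[0,0,0,0,0],[0,0,0,0,0]]'|egrep 'pos|force'
```

```text
ee_pos: [0.5897, 0.0475, 0.0358]
ft_force: [-1.6, -0.4, 2.2]
ee_pos: [0.5897, 0.0475, 0.0357]
ft_force: [-4.5, 0.2, 9.6]
```

Contact came at TCP z 0.0357, right where predicted. Releasing.

```bash
python3 -m crank '[[-0.5,0,0,-0.7,0],[-0.6,0,0,0,0],[-0.6,0,0,0,0],[-0.6,0,0,0,0],[-0.6,0,0,-5,0],[-0.6,0,0,-15,0],[-0.6,0,0,-30,0],[-0.6,0,0,-35,0],[-0.6,0,0,-35,0],[-0.6,0,0,-30,0],[-0.6,0,0,-10,0],[-0.6,0,0,0,0],[-0.6,0,0,0,0],[-0.6,0,0,0,0]]'; python3 -c "
from h import *
cap('wrist','w8');cap('top','t8');cap('side','s8')
a=cv2.imread('pics/w8.png');h=cv2.cvtColor(a,cv2.COLOR_BGR2HSV)
m=cv2.inRange(h,(20,80,120),(35,255,255));n,_,st,ce=cv2.connectedComponentsWithStats(m)
for s,c in zip(st,ce):
  if 15<s[4]<2000: print(s[4],c.round(1),px2plane('w8',c,(0,0,.074))[0].round(4))
"
```

```text
t: 14.27
ee_pos: [0.5885, 0.0476, 0.1936]
ee_rot: [-0.001, 0.601, 0.8, -0.001]
ft_force: [-0.5, -0.5, -0.0]
grip_width: 0.0681
36 [282.4 168.5] [0.5532 0.0799 0.074 ]
38 [350.1 168.4] [0.6033 0.0945 0.074 ]
21 [331.2 219.8] [0.6012 0.0512 0.074 ]
17 [301.9 221.8] [0.5791 0.043  0.074 ]
28 [285.5 267.2] [0.5764 0.001  0.074 ]
28 [347.5 267. ] [0.6264 0.0157 0.074 ]
16 [309.5 361.5] [ 0.6214 -0.0832  0.074 ]
```

The board's pads centre on (0.5898, 0.0478) at the right spacing for z 0.074, so it is seated in the nest at (0.590, 0.048). Next I move over the handle with the fingers shut and touch the bar top, to learn where the shut tips are.

```bash
python3 -m crank '[[1,0,-25,0,0],[1,0,-25,0,0],[1,0,-25,0,0],[1,0,-24,0,0],[1,0,0,25,0],[1,0,0,30,0],[1,0,0,30,0],[1,0,0,25,0],[1,0,0,15,0],[1,0,0,5,0],[1,0,0,0,0],[1,0,0,0,0]]' 60; python3 -m crank '[[1,0,0,3,0],[1,0,0,3,0],[1,0,0,0,0]]'|egrep 'pos|force'; python3 -c "
from h import *
cap('wrist','w9')
o=r.observe();q=o['ee_rot'];T=R.from_quat([q[1],q[2],q[3],q[0]]).as_matrix();print((np.array([.4938,.0205,.060])-o['ee_pos'])@T*1e3)"
```

```text
t: 15.42
ee_pos: [0.4949, 0.02, 0.0655]
ee_rot: [-0.0, 0.601, 0.8, -0.0]
ft_force: [0.2, 0.5, 0.1]
grip_width: 0.0001
ee_pos: [0.4953, 0.02, 0.0599]
ft_force: [-0.6, -0.4, -0.1]
[ 0.85735115 -1.18882987 -0.06813496]
```

```bash
for i in 1 2 3; do python3 -m crank '[[1,0,0,3,0],[1,0,0,2,0],[1,0,0,0,0]]'|egrep 'pos|force'; done
```

```text
ee_pos: [0.4946, 0.0201, 0.0543]
ft_force: [-0.0, 1.0, -0.4]
ee_pos: [0.4945, 0.0201, 0.049]
ft_force: [0.0, 1.3, 0.3]
ee_pos: [0.4945, 0.02, 0.0441]
ft_force: [0.0, 0.8, 0.2]
```

```bash
for i in 1 2 3 4; do python3 -m crank '[[1,0,0,2,0],[1,0,0,0,0]]'|egrep 'pos|force'; done
```

```text
ee_pos: [0.4947, 0.02, 0.0423]
ft_force: [-0.8, 0.1, 0.6]
ee_pos: [0.4947, 0.02, 0.0403]
ft_force: [-0.3, 0.2, -0.5]
ee_pos: [0.4947, 0.0201, 0.0383]
ft_force: [0.3, -0.6, -0.6]
ee_pos: [0.4949, 0.02, 0.0363]
ft_force: [0.2, -0.8, 0.0]
```

```bash
for i in 1 2 3; do python3 -m crank '[[1,0,0,1.5,0],[1,0,0,0,0]]'|egrep 'pos|force'; done
```

```text
ee_pos: [0.495, 0.02, 0.0359]
ft_force: [-3.8, 0.5, 12.3]
ee_pos: [0.495, 0.02, 0.0356]
ft_force: [-6.7, 1.2, 27.3]
ee_pos: [0.4951, 0.02, 0.0353]
ft_force: [-10.8, 0.7, 42.5]
```

```bash
python3 -m crank '[[1,0,0,-5,0],[1,0,0,-7,0],[0.3,0,-1.2,0,0],[0.3,0,0,0,0],[0.3,0,0,0,0],[0.3,0,0,0,0]]'; python3 -m crank '[[0.3,0,0,6,0],[0.3,0,0,8,0],[0.3,0,0,8,0],[0.3,0,0,6,0],[0.3,0,0,0,0],[0.3,0,0,0,0]]'|egrep 'pos|force'
```

```text
t: 18.13
ee_pos: [0.4933, 0.0197, 0.0435]
ee_rot: [-0.0, 0.601, 0.8, -0.0]
ft_force: [-0.6, 0.5, 1.3]
grip_width: 0.0298
ee_pos: [0.493, 0.0198, 0.0152]
ft_force: [0.2, -0.4, 0.1]
```

```bash
python3 -m crank '[[1,0,0,0,0],[1,0,0,0,0],[1,0,0,0,0],[1,0,0,0,0],[1,0,0,0,0]]' 60
```

```text
t: 19.05
ee_pos: [0.4942, 0.0198, 0.0163]
ee_rot: [0.0, 0.601, 0.8, 0.0]
ft_force: [1.3, 1.2, 0.1]
grip_width: 0.0077
```

```bash
cat > idx.py <<'E'
from h import *
p=[.6573,.0674,.2800]; c,s=np.cos(p[2]),np.sin(p[2])
def Wd(x,y,z): return np.c_[p[0]+c*x-s*y,p[1]+s*x+c*y,z]
def run(fn,y=.095,r0=.025,r1=.085):
    g=cv2.GaussianBlur(cv2.cvtColor(cv2.imread(f'pics/{fn}.png'),cv2.COLOR_BGR2GRAY),(0,0),.6).astype(np.float32)
    rr=np.linspace(r0,r1,60);best=[]
    for th in np.arange(.6,1.06,.005):
        for off in np.arange(-.008,.0081,.0005):
            x=-rr*np.cos(th)+off*np.sin(th); z=.06+rr*np.sin(th)+off*np.cos(th)
            uv=proj(fn,Wd(x,np.full(60,y),z)).astype(np.float32)
            v=cv2.remap(g,uv[:,:1],uv[:,1:],cv2.INTER_LINEAR); best.append((float(v.mean()),round(th,3),round(off*1e3,1)))
    b=sorted(best); z0=sorted(t for t in best if t[2]==0); return b[:4],z0[:2]
if __name__=='__main__':
    import sys
    for f in sys.argv[1:]: print(f,*run(f),sep='\n ')
E
python3 -c "
from h import *
cap('side','s10');cap('top','t10')"
python3 idx.py side0 s8 s10
```

```text
side0
 [(27.91735076904297, np.float64(0.815), np.float64(0.0)), (27.953319549560547, np.float64(0.825), np.float64(-0.5)), (27.99327850341797, np.float64(0.82), np.float64(-0.5)), (28.002147674560547, np.float64(0.805), np.float64(0.5))]
 [(27.91735076904297, np.float64(0.815), np.float64(0.0)), (28.044580459594727, np.float64(0.81), np.float64(0.0))]
s8
 [(26.728662490844727, np.float64(0.82), np.float64(-0.5)), (26.755680084228516, np.float64(0.83), np.float64(-1.0)), (26.763769149780273, np.float64(0.81), np.float64(0.0)), (26.778369903564453, np.float64(0.815), np.float64(0.0))]
 [(26.763769149780273, np.float64(0.81), np.float64(0.0)), (26.778369903564453, np.float64(0.815), np.float64(0.0))]
s10
 [(27.767528533935547, np.float64(0.83), np.float64(-1.0)), (27.768815994262695, np.float64(0.82), np.float64(-0.5)), (27.789094924926758, np.float64(0.825), np.float64(-1.0)), (27.796110153198242, np.float64(0.835), np.float64(-1.5))]
 [(27.854230880737305, np.float64(0.81), np.float64(0.0)), (27.887174606323242, np.float64(0.815), np.float64(0.0))]
```

Index comes out at about 0.818 rad, consistent across three frames. I'll lift along the arc in two stages.

```bash
python3 -m crank '[[1,0,0.3,-7.7,0],[1,0,0.4,-7.7,0],[1,0,0.9,-7.7,0],[1,0,1.2,-7.6,0],[1,0,1.6,-7.6,0],[1,0,1.9,-7.5,0],[1,0,0,0,0],[1,0,0,0,0]]' 60;python3 -c "
from h import *
cap('side','s11');cap('top','t11')"
```

```text
t: 19.82
ee_pos: [0.5, 0.0214, 0.0624]
ee_rot: [0.0, 0.6, 0.8, 0.0]
ft_force: [1.4, 1.1, -2.7]
grip_width: 0.0073
```

```bash
python3 -m crank '[[1,0,2.3,-7.4,0],[1,0,2.5,-7.3,0],[1,0,3,-7.1,0],[1,0,3.2,-7,0],[1,0,3.5,-6.9,0],[1,0,3.9,-6.7,0],[1,0,4.2,-6.5,0],[1,0,4.4,-6.3,0],[1,0,4.7,-6.1,0],[1,0,5,-5.9,0],[1,0,5.2,-5.7,0],[1,0,5.6,-5.4,0],[1,0,0,0,0],[1,0,0,0,0],[1,0,0,0,0],[1,0,0,0,0]]' 60;python3 -c "
from h import *
cap('side','s12');cap('top','t12');cap('wrist','w12')
o=r.observe();d=o['ee_pos']-np.array([.4942,.0198,.0163]);print(d, 'tilt', np.arcsin(d[2]/.17), np.arccos(1-np.hypot(*d[:2])/.17))
a=cv2.imread('pics/s12.png')[175:275,275:385];w=cv2.imread('pics/w12.png')
P=cv2.resize(a,(550,500),interpolation=cv2.INTER_CUBIC);q=cv2.resize(w,(250,188))
cv2.imwrite('pics/fin.png',np.hstack([P,np.vstack([q,np.zeros((312,250,3),np.uint8)])]))"; python3 idx.py s12
```

```text
t: 21.25
ee_pos: [0.5425, 0.0339, 0.1406]
ee_rot: [-0.002, 0.6, 0.8, -0.002]
ft_force: [-8.0, -5.8, 5.6]
grip_width: 0.0075
[0.04820888 0.01406776 0.12425376] tilt 0.8196462600418386 0.7889494667847201
s12
 [(40.33027267456055, np.float64(0.765), np.float64(8.0)), (40.34313201904297, np.float64(0.76), np.float64(8.0)), (40.43605041503906, np.float64(0.77), np.float64(7.5)), (40.45966720581055, np.float64(0.755), np.float64(8.0))]
 [(42.57975387573242, np.float64(0.945), np.float64(0.0)), (42.62503433227539, np.float64(0.94), np.float64(0.0))]
```

View pics/fin.png

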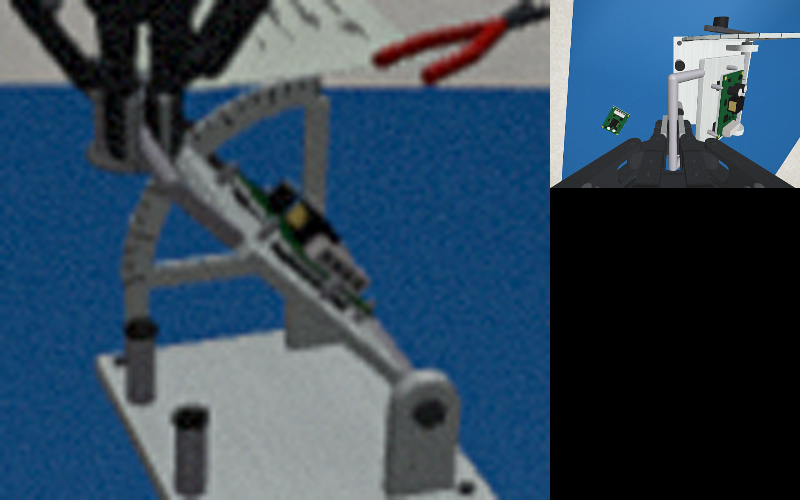

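Final view: the board sits in the nest on the raised plate and the fingers hold the bar. The plate hides the index arm from the side here. I'll cross-check the tilt from bar-corner pixels: side (309,210), wrist (312,191).

```bash
python3 -c "
from h import *
p=[.6573,.0674,.2800];c,s=np.cos(p[2]),np.sin(p[2])
def an(fn,uv,y):
  P=px2plane(fn,uv,(p[0]-s*y,p[1]+c*y,0),(-s,c,0))[0]-np.array([p[0],p[1],.06]); x=P[:2]@[c,s]; return (x*1e3).round(1),(P[2]*1e3).round(1),np.hypot(x,P[2]).round(4),np.arctan2(P[2],-x).round(4)
U=lambda x,y:((x+.5)/5-.5+275,(y+.5)/5-.5+175)
for q in((172,180),(205,212),(238,241)):print('side',q,an('s12',U(*q),-.05))
print('wrist corner',an('w12',(312,191),.05))
print(r.observe()['ft_force'],r.observe()['ee_pos'],r.observe()['t'])
# optimise tilt on brightness-edge-free check: predicted pixels of pin tops / bar for tilt
def Q(th,x,y,z):
  X=x*np.cos(th)+z*np.sin(th);Z=-x*np.sin(th)+z*np.cos(th);return [p[0]+c*X-s*y,p[1]+s*X+c*y,.06+Z]
for th in(.75,.8,.82,.85):print(th,proj('w12',[Q(th,-.17,.05,0),Q(th,-.13,.05,0)]).round(0).tolist(),[((a[0]-275+.5)*5).round(0).tolist()for a in[]],((proj('s12',[Q(th,-.17,-.05,0),Q(th,-.13,-.05,0)])-[275,175])*5).round(0).tolist())
# yellow pads of the board seen by wrist and top
from scipy.optimize import least_squares
for fn in('w12','t12','s12'):
  h=cv2.cvtColor(cv2.imread(f'pics/{fn}.png'),cv2.COLOR_BGR2HSV);m=cv2.inRange(h,(20,80,100),(35,255,255));n,_,st,ce=cv2.connectedComponentsWithStats(m)
  print(fn,[(int(a[4]),b.round(1).tolist())for a,b in zip(st,ce) if 2<a[4]<400])
  for th in(.75,.82,.88):print(th,proj(fn,[Q(th,-.07+a*.026,b*.041,.014) for a,b in((-1,-1),(1,-1),(-1,1),(1,1))]).round(1).tolist())
"
```

```text
side (172, 180) (np.float64(-118.8), np.float64(123.1), np.float64(0.171), np.float64(0.803))
side (205, 212) (np.float64(-103.1), np.float64(105.0), np.float64(0.1472), np.float64(0.7943))
side (238, 241) (np.float64(-87.1), np.float64(88.0), np.float64(0.1238), np.float64(0.7905))
wrist corner (np.float64(-120.6), np.float64(101.0), np.float64(0.1573), np.float64(0.6973))
[-8.29771357 -6.94599129  6.24005215] [0.54240888 0.03386776 0.14055376] 21.4
0.75 [[301.0, 199.0], [370.0, 186.0]] [] [[158.0, 194.0], [219.0, 240.0]]
0.8 [[317.0, 202.0], [382.0, 188.0]] [] [[171.0, 180.0], [229.0, 230.0]]
0.82 [[324.0, 204.0], [388.0, 189.0]] [] [[176.0, 175.0], [233.0, 226.0]]
0.85 [[336.0, 206.0], [396.0, 190.0]] [] [[184.0, 167.0], [239.0, 220.0]]
w12 [(26, [491.8, 186.2]), (46, [449.5, 199.6]), (14, [162.5, 274.5]), (14, [200.2, 295.4]), (9, [154.6, 310.8]), (14, [172.1, 318.6]), (13, [134.6, 323.6]), (14, [171.5, 342.5]), (26, [432.5, 347.3])]
0.75 [[421.8, 346.9], [466.8, 314.4], [437.7, 199.8], [485.6, 186.6]]
0.82 [[434.0, 351.4], [472.3, 315.7], [452.0, 201.7], [491.8, 187.1]]
0.88 [[445.0, 355.0], [477.0, 316.6], [464.9, 203.3], [497.3, 187.4]]
t12 [(3, [358.7, 226.3]), (5, [465.0, 265.8])]
0.75 [[300.8, 204.5], [296.7, 191.8], [262.4, 214.3], [259.9, 201.2]]
0.82 [[300.1, 201.5], [296.3, 190.4], [261.6, 211.4], [259.5, 199.7]]
0.88 [[299.4, 199.0], [296.0, 189.2], [260.9, 208.8], [259.2, 198.5]]
s12 [(3, [333.7, 217.7]), (4, [256.5, 403.5]), (4, [281.5, 417.5])]
0.75 [[331.6, 224.4], [346.2, 235.5], [321.1, 209.9], [335.1, 220.7]]
0.82 [[333.9, 222.6], [347.3, 234.8], [323.2, 208.2], [336.1, 220.0]]
0.88 [[335.9, 221.1], [348.3, 234.3], [325.1, 206.8], [337.1, 219.5]]
```

```bash
python3 -m crank '[[1,0,0.3,-1.7,0],[1,0,0,0,0],[1,0,0,0,0],[1,0,0,0,0],[1,0,0,0,0],[1,0,0,0,0],[1,0,0,0,0]]' 60;python3 -c "
from h import *
from scipy.optimize import least_squares
p=[.6573,.0674,.2800];c,s=np.cos(p[2]),np.sin(p[2])
cap('wrist','w13');cap('side','s13');cap('top','t13')
h=cv2.cvtColor(cv2.imread('pics/w13.png'),cv2.COLOR_BGR2HSV);m=cv2.inRange(h,(20,80,100),(35,255,255));n,_,st,ce=cv2.connectedComponentsWithStats(m)
L=[b for a,b in zip(st,ce) if 15<a[4]<400 and b[0]>400];print(np.round(L,1).tolist())
def Q(th,x,y,z):
  X=x*np.cos(th)+z*np.sin(th);Z=-x*np.sin(th)+z*np.cos(th);return [p[0]+c*X-s*y,p[1]+s*X+c*y,.06+Z]
L=sorted(L,key=lambda b:b[1])
K=((1,1),(-1,1),(-1,-1))
f=lambda v:(proj('w13',[Q(v[0],-.07+v[1]+a*.026,v[2]+b*.041,.014) for a,b in K])-L[:3]).ravel()
q=least_squares(f,[.82,0,0],x_scale=[.1,.001,.001]);print(q.x,np.abs(q.fun).max())
o=r.observe();d=o['ee_pos']-np.array([.4942,.0198,.0163]);print('tilt z',np.arcsin(d[2]/.17),o['ft_force'],np.abs(o['joint_velocities']).max())
"
```

```text
t: 21.98
ee_pos: [0.5439, 0.0343, 0.1421]
ee_rot: [-0.001, 0.6, 0.8, -0.001]
ft_force: [-6.3, -4.5, 2.3]
grip_width: 0.0076
[[488.5, 185.5], [447.6, 199.2], [430.9, 346.3]]
[8.08189883e-01 2.93937539e-03 1.77604557e-04] 0.16271341046746102
tilt z 0.8330235548948762 [-5.59920456 -4.29089277  2.22277355] 0.0023877073541635953
```

```bash
python3 -m crank '[[1,0,0.8,-1.1,0],[1,0,0,0,0],[1,0,0,0,0],[1,0,0,0,0],[1,0,0,0,0],[1,0,0,0,0],[1,0,0,0,0],[1,0,0,0,0],[1,0,0,0,0],[1,0,0,0,0]]' 60;python3 -c "
from h import *
from scipy.optimize import least_squares
p=[.6573,.0674,.2800];c,s=np.cos(p[2]),np.sin(p[2])
cap('wrist','w14')
def Q(th,x,y,z):
  X=x*np.cos(th)+z*np.sin(th);Z=-x*np.sin(th)+z*np.cos(th);return [p[0]+c*X-s*y,p[1]+s*X+c*y,.06+Z]
for fn in('w12','w13','w14'):
  h=cv2.cvtColor(cv2.imread(f'pics/{fn}.png'),cv2.COLOR_BGR2HSV);m=cv2.inRange(h,(20,80,100),(35,255,255));n,_,st,ce=cv2.connectedComponentsWithStats(m)
  L=sorted([b for a,b in zip(st,ce) if 15<a[4]<400 and b[0]>400],key=lambda b:b[1])
  f=lambda v:(proj(fn,[Q(v[0],-.07+v[1]+a*.026,v[2]+b*.041,.014) for a,b in ((1,1),(-1,1),(-1,-1))])-L[:3]).ravel()
  q=least_squares(f,[.82,0,0],x_scale=[.1,.001,.001]);print(q.x.round(4),np.abs(q.fun).max())
"
```

```text
t: 22.97
ee_pos: [0.545, 0.0346, 0.1431]
ee_rot: [-0.001, 0.6, 0.8, -0.001]
ft_force: [-4.4, -4.5, -0.2]
grip_width: 0.008
[7.944e-01 3.100e-03 1.000e-04] 0.20659709727036102
[8.082e-01 2.900e-03 2.000e-04] 0.16271341046746102
[8.177e-01 2.800e-03 2.000e-04] 0.320142197765108
```

Tilt is now 0.818, equal to the measured index of about 0.818, with the arm still. Handing in.

```bash
python3 -c "
from h import *
o=r.observe();print(o['t'],o['ft_force'],abs(o['joint_velocities']).max())
workorder.sign_off()"
```

```text
23.0167 [-4.37720151 -3.63036831  0.18217535] 0.002247278649947165
the job is handed in; nothing more can be done
```

I laid the larger green board, parts up, in the pin nest and let go of it. I then lifted the table by its bow handle and handed the job in at t = 23 s while still holding it. No verdict was reported.

**Checks that agreed**
- **Seating:** after release, the board's corner pads centred within about 1 mm of the nest, at the right height. After the lift it was still in the nest, slid about 3 mm towards the hinge, which is the pin clearance.
- **Angle:** the index arm measures about 0.818 rad, good to about 0.01. The last wrist-camera fit puts the table at 0.818 rad.
- **Holding:** the arm was still at hand-in, with about 6 N on the wrist.

**Checks that disagreed**
- **Fingertips:** they stand about 30 mm farther back than the stated TCP implies, so I set the grasp heights by touch.
- **Tilt from height:** the gripper's height alone implied about 0.02 rad more tilt than the cameras. I think the bar shifted slightly in the pads, and I went by the cameras.
- **Index arm after the lift:** the side camera could no longer see it past the raised plate, so the match rests on the earlier reading.
- **Touch force:** feeling for the bar with the shut fingertips briefly reached 42 N. That was on the fingertips, not the gripper's body, and under the 120 N wrist limit.

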